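# Measure a printing stamp with the beam caliper

## Task

Measure the width of the large oblong printing stamp: stand it on the table between the jaws of the open caliper, its long sides facing the jaws and one end within a finger's breadth of the beam, and let go of it. Then slide the caliper's moving jaw up until both jaws bear lightly on the stamp (a few newtons), and leave it closed there for reading. Do not squeeze hard, cock the moving jaw or shove the caliper across the table, and leave the other stamps and the ink jar where they are.

Things in the scene. Friction and masses are not known exactly. Their poses are not given: they have to be found in the camera images.
- stamp: the stamp to measure: wooden printing stamp standing carved face down; oblong base somewhere between 50 and 60 mm wide (its x; the width is what the caliper is to find), 70 mm long (y), 28 mm high; on top, centred, an upright bar grip 16 mm thick (x), 52 mm long (y), from 28 to 64 mm above the table. 0.15 to 0.3 kg, 0.8 to 2.4 N to slide. Origin: centre of the underside; z up
- caliper: large steel beam caliper lying flat and loose on the table, 2.5 kg in all; friction holds it against pushes of about 13 N. Origin: on the table, under the beam's centre line, at the fixed jaw's measuring face. x: along the beam, the way the jaw opens; y: the way the jaws point; z up. Beam 30 mm wide (y -15 to 15), x from -25 to 375 mm, top 16 mm above the table
- fixed_jaw: the caliper's fixed jaw, one with the beam; same origin and axes as caliper. Its face is the plane x = 0; it lies at x from -22 to 0 mm (its heel on the beam from -31), reaches to y = 105 mm and is 20 mm high
- moving_jaw: the moving jaw with its carriage. Origin: on the table, under the beam's centre line, at this jaw's measuring face; x points away from the fixed jaw, y the way the jaws point. The jaw lies at x 0 to 22 mm, reaches to y = 105 mm; the carriage lies at x 0 to 88 mm, y -23 to 23 mm; both are 20 mm high
- opening (a joint): opening of the caliper in m: the distance between the faces of the two jaws, 0 when shut. It takes about 2 N to slide the moving jaw along the beam; it stays where it is left
- jaw_tilt (a joint): cocking of the moving jaw on the beam, in rad about the vertical: 0 when square. The guide is springy (25 N m per rad, about a point 46 mm behind the jaw's face on the beam's centre line): a load far out on the jaw, a push off the beam's line or a skewed grip on the carriage cocks it
- knob (a point): centre of the upright round thumb knob on top of the carriage, over the beam's centre line: diameter 20 mm, 22 mm high, 24 to 46 mm above the table; this point is 35 mm above the table, 60 mm behind the moving jaw's face. It does not turn
- stamp_round: another stamp, not to be moved: round base of diameter 62 mm, 28 mm high, turned grip up to 66 mm. Origin: centre of the underside
- stamp_small: another stamp, not to be moved: small square base 34 x 34 mm, 28 mm high, bar grip 14 mm thick up to 62 mm. Origin: centre of the underside
- ink_jar: small glass jar with a black cap, diameter 52 mm, 58 mm high, not to be moved. Origin: centre of the underside
Things that resemble listed ones, but are neither listed nor needed, are in the scene too. Leave any blue or turquoise look-alike of the stamp alone.

How it is judged:
By the outcome, as a careful person would: the job done as asked, in the order asked, and still so for the second after the job is handed in, with the robot touching nothing.
It also fails if it takes over 58 s, if anything falls off the work surface, if the arm or the gripper's body presses on something with over 40 N, if the wrist force passes 120 N, or if a joint passes its speed limit or range.

## Robot

A 6-joint arm with a two-finger parallel gripper is mounted at the origin on the work surface. World frame = base frame: x ahead of the robot, y to its left, z up, the work surface at z = 0. Lengths are in m, angles in rad, forces in N, time in s.
With the tool pointing down it reaches from about 0.425 to 0.95 m from the base axis. Payload 3.5 kg.
Tool frame: the origin (TCP) lies between the finger pads; the fingertips stand 22 mm ahead of it and the grasp point (between the pads) lies 3 mm ahead of it (ctrl.nose_length is the z of the fingertips in the tool frame, in m); z points along the fingers, y is the line along which they close (so a half turn about z gives the same grasp; the last joint's range is limited). The gripper opens to 85 mm and grips with 20 to 120 N. Pads are 22 mm wide; open, the fingers measure 114 mm over their backs; the gripper's body (76 mm by 85 mm) begins 54 mm behind the grasp point. The pads swing forward as they close: fully open they stand 13 mm farther back than shut.
Start: joints at [-1.297, 0.286, 1.577, -0, 1.279, -0.15], TCP at [0.278, -0.615, 0.253] pointing down, gripper open.
Joint ranges: [-2.77, 2.77], [-0.9, 2.22], [0.21, 2.48], [-1.53, 4.67], [0.24, 2.81], [-2.84, 2.84]. Speed limits (rad/s): [2.79, 2.79, 3.14, 3.14, 3.14, 3.14].

## Interface

Orientations are given as a unit quaternion [x, y, z, w].
In Python, from plant import ctrl gives the robot as it stands. The module is installed in compiled form; this text tells all that it offers.
- The arm moves only by the tool send_rows, never from a script. Its argument "rows" is text: rows parted by semicolons, each of 7 numbers parted by spaces: the turn, a rotation vector about the tool's x, y, z in degrees, then the shift along the tool's x, y, z in mm, then the opening, from -1 (shut) to 1 (fully open). A call has 1 to 8 rows; each row is the pose to reach, as a shift and turn from the pose commanded when the call began, along the tool's axes at that moment; what a row does not reach only later rows make up. A row lasts 1/8 s, in which the tool goes at most 62.5 mm and 10.7 degrees, less where a joint would pass 70% of its speed; a pose out of reach is approached as far as the arm can. A call with a gripper value outside its range is refused whole. The fingers move at their own pace and stop on an object; "grip_force" is the grip in N (left out, the last holds). Time passes only in rows, so rows that repeat a pose let the fingers close. It gives the time, the measured TCP pose, the force, the opening and the grip force at its end, in the units of the state.
- ctrl.get_state(): the state, without advancing time (a new reading comes with each control period).
- ctrl.read_camera(name): name is "scene" or "side" or "wrist"; returns a dict with "color" (420x560x3 uint8, red, green, blue), "fx", "fy", "cx", "cy" (pixels), "extrinsics" (4x4, takes a point from world to camera coordinates). Camera axes: x right, y down, z forward; pixel columns grow to the right and rows downward; lengths in m; the calibration is good to about 2 mm. The wrist camera is an equidistant fisheye: a pixel r from the principal point sees the ray r / f radians off the axis. A picture is of the moment at which its call begins. There is no depth.
- ctrl.sign_off(): hands the job in; it is judged then, once.
Trained networks look in a picture, given as the dict that the camera call returned (one of the last four; its "shot" number tells which), for a name from the list of things; names that differ only in an ending like _2 or _b are one class to them, and where a whole thing is asked for, a point or a joint stands for the part that bears it (a point fixed in the world has none). Each returns a list of dicts, best first, with "p" (0 to 1); they miss things now and then, are a little off and sometimes report something else, mostly with a low value. They report only what shows in the picture. A call takes as long as a camera call. They do not tell look-alikes from the thing itself.
- ctrl.look_for(picture, target): "position" ([x, y, z] in m, in the coordinates of the camera as it stood for that picture, good to about 4 mm: the middle of the surface that is visible of it).
The state is a dict: "time": time; "qpos": joint angles; "dq": joint speeds; "joint_efforts": joint torques, N m; "eef_pos": TCP position; "tcp_rot": TCP orientation; "contact_force": force on the tool from outside, world axes, zero at the start; "wrist_torque": the same for the moment, N m; "opening": opening from 0.0 (shut) to 1.0 (fully open); "finger_force": force on a finger pad.
Only numpy, scipy, OpenCV 4.12 (cv2) and the standard library are available. Lean on these libraries where they do the work, as an engineer would, in place of code of your own. Each camera call takes 0.05 s, during which the arm holds its last target. There are 200 camera calls.

## Working session

There is one attempt and no reset: what is moved stays moved. The work goes in short steps, Python scripts to look and compute and a tool call to move; the robot and the scene stay as the last step left them, time stands still between calls to the robot, and variables do not carry over. Pictures are saved under pics/ and viewed, at most 10 in all, crops included, and the job is handed in when it is done.

Besides the shell and the picture viewer there is one more tool, called as name(argument=value, ...) on one line, values as JSON. send_rows: Moves the arm, as the interface text tells. Its arguments: {"type":"object","properties":{"rows":{"type":"string"},"grip_force":{"type":"number"}},"required":["rows"]}

```bash
mkdir -p pics; cat > h.py <<'E'
import numpy as np, cv2
from plant import ctrl
from scipy.spatial.transform import Rotation as R
def shot(n,save=None):
    p=ctrl.read_camera(n)
    if save: cv2.imwrite('pics/'+save,p['color'][:,:,::-1])
    return p
def toworld(p,c):
    E=np.array(p['extrinsics']);return E[:3,:3].T@(np.array(c)-E[:3,3])
def pix(p,w):
    E=np.array(p['extrinsics']);c=E[:3,:3]@np.array(w)+E[:3,3];return np.round([p['fx']*c[0]/c[2]+p['cx'],p['fy']*c[1]/c[2]+p['cy']],1)
def ray(p,u,v,fish=False):
    E=np.array(p['extrinsics']);x=(u-p['cx'])/p['fx'];y=(v-p['cy'])/p['fy']
    if fish:
        r=np.hypot(x,y);d=np.array([x/r*np.sin(r),y/r*np.sin(r),np.cos(r)]) if r>0 else np.array([0,0,1.])
    else: d=np.array([x,y,1.]);
    return -E[:3,:3].T@E[:3,3], E[:3,:3].T@d
def atz(p,u,v,z,fish=False):
    o,d=ray(p,u,v,fish);return np.round(o+d*(z-o[2])/d[2],4)
E
cat > a.py <<'E'
from h import *
a=shot('scene','scene0.png');b=shot('side','side0.png')
for n,p in (('scene',a),('side',b)):
    for t in ['stamp','caliper','fixed_jaw','moving_jaw','knob','stamp_round','stamp_small','ink_jar']:
        for d in ctrl.look_for(p,t)[:4]:
            w=toworld(p,d['position']);print(n,t,round(d['p'],2),np.round(w,3),pix(p,w))
s=ctrl.get_state();print(s['time'],s['eef_pos'],s['tcp_rot'],s['opening'])
E
python3 a.py
python3 -c "
import cv2,numpy as np
cv2.imwrite('pics/both.png',cv2.resize(np.hstack([cv2.imread('pics/scene0.png'),cv2.imread('pics/side0.png')]),(800,300)))"
```

```text
scene stamp 0.88 [0.45  0.365 0.029] [375.9 207.1]
scene stamp 0.76 [0.745 0.427 0.027] [396.3 364.1]
scene stamp 0.68 [0.588 0.314 0.031] [336.2 257. ]
scene stamp 0.56 [0.359 0.262 0.026] [331.3 168.1]
scene caliper 0.8 [ 0.539 -0.144  0.016] [115.  192.8]
scene fixed_jaw 0.64 [ 0.564 -0.011  0.021] [169.1 212.9]
scene moving_jaw 0.76 [ 0.549 -0.151  0.019] [108.6 194.5]
scene moving_jaw 0.17 [ 0.541 -0.145  0.018] [113.5 192.5]
scene knob 0.86 [ 0.55  -0.155  0.022] [106.2 193.2]
scene stamp_round 0.86 [0.597 0.199 0.03 ] [269.5 246.8]
scene stamp_small 0.57 [0.451 0.241 0.033] [311.9 193.5]
scene ink_jar 0.7 [0.741 0.018 0.053] [130.8 283.4]
scene ink_jar 0.28 [ 0.551 -0.153  0.024] [106.3 193. ]
side stamp 0.91 [0.724 0.442 0.031] [133.8 275.1]
side stamp 0.83 [0.342 0.269 0.027] [351.  273.2]
side stamp 0.8 [0.563 0.333 0.03 ] [235.  263.4]
side stamp 0.68 [0.429 0.384 0.026] [286.3 299.5]
side caliper 0.85 [ 0.537 -0.134  0.016] [321.4 179.8]
side fixed_jaw 0.85 [ 0.557 -0.005  0.016] [298.8 197.7]
side moving_jaw 0.8 [ 0.54  -0.146  0.02 ] [321.9 176.9]
side knob 0.74 [ 0.543 -0.147  0.018] [320.9 177.2]
side stamp_round 0.71 [0.577 0.205 0.024] [257.3 232.4]
side stamp_small 0.93 [0.444 0.255 0.025] [303.9 258.1]
side stamp_small 0.5 [0.577 0.204 0.027] [257.4 231.1]
side ink_jar 0.64 [0.72  0.028 0.032] [239.4 187.2]
0.9 [ 0.27758112 -0.61526673  0.2533357 ] [ 9.77642685e-01  2.10273111e-01 -8.47371617e-06 -1.06790476e-05] 0.9991352805486235
```

View pics/scene0.png

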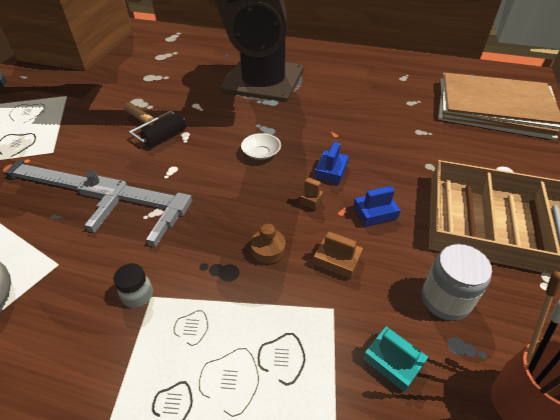

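View pics/side0.png

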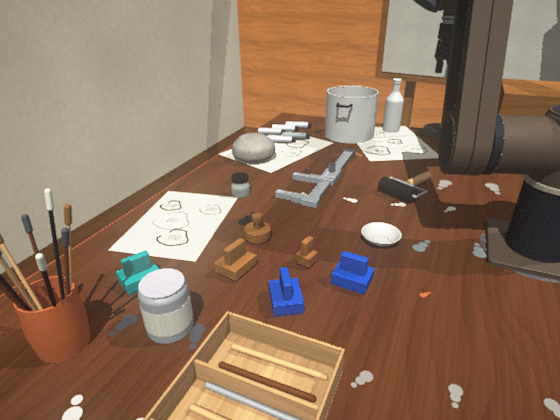

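Scene picture: the brown oblong stamp is at (338,255). It could be confused with the blue stamps at (332,163) and (377,207), the turquoise one at (396,357), the small brown one at (312,193) and the round one at (268,243). I choose (338,255). The caliper has its fixed jaw at (169,213), its moving jaw at (105,205) and its knob at (92,180). I'll check the choice in a crop.

```bash
python3 -c "
import cv2,numpy as np
a=cv2.imread('pics/scene0.png');b=cv2.imread('pics/side0.png')
r=lambda i,x,y,w,h:cv2.resize(i[y:y+h,x:x+w],(400,300),interpolation=cv2.INTER_CUBIC)
cv2.imwrite('pics/crop1.png',np.vstack([np.hstack([r(a,300,220,80,60),r(b,200,230,80,60)]),np.hstack([r(a,0,140,200,150),r(b,260,140,100,75)])]))"
```

```text
(no output)
```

View pics/crop1.png

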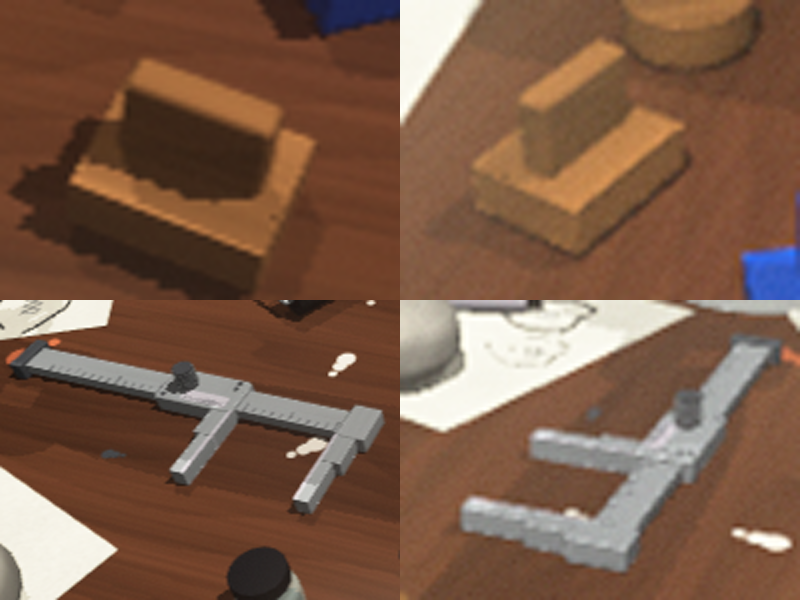

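The crop confirms the brown oblong bar-grip stamp. Next I take the wrist camera over the caliper.

send_rows(rows="0 0 0 440 -330 -40 1;0 0 0 440 -330 -40 1;0 0 0 440 -330 -40 1;0 0 0 440 -330 -40 1;0 0 0 440 -330 -40 1;0 0 0 440 -330 -40 1;0 0 0 440 -330 -40 1;0 0 0 440 -330 -40 1")

```text
time: 1.9
eef_pos: [0.5189, -0.1766, 0.2902]
tcp_rot: [0.978, 0.21, 0.0, 0.0]
contact_force: [-0.5, -0.1, -0.7]
opening: 1.002
finger_force: 0.0
```

send_rows(rows="0 0 0 0 0 0 1;0 0 0 0 0 0 1;0 0 0 0 0 0 1")

```text
time: 2.28
eef_pos: [0.5176, -0.1797, 0.2894]
tcp_rot: [0.978, 0.209, -0.0, 0.0]
contact_force: [0.2, -0.8, 0.3]
opening: 0.999
finger_force: 0.0
```

```bash
cat > b.py <<'E'
from h import *
p=shot('wrist','w1.png');s=ctrl.get_state();print(s['time'],s['eef_pos'],R.from_quat(s['tcp_rot']).as_matrix().round(3))
E=np.array(p['extrinsics']);print('cam',-E[:3,:3].T@E[:3,3],E[2,:3],p['fx'],p['cx'],p['cy'])
np.save('w1E.npy',E)
for t in ['knob','moving_jaw','fixed_jaw','stamp']:
    for d in ctrl.look_for(p,t)[:3]: print(t,round(d['p'],2),toworld(p,d['position']).round(4))
import json
for n in('scene','side'):
    q=shot(n)
    pts={'scene':[(314,256.4),(352.6,271),(363,248.4)],'side':[(214,265),(235.6,272),(257,255)]}[n]
    g={'scene':[(328.6,231.6),(356.6,241),(325,236)],'side':[(224.4,250),(240.4,238),(245.6,242),(229,252)]}[n]
    print(n,'base',[list(atz(q,*c,.028)[:2]) for c in pts],'grip',[list(atz(q,*c,.064)[:2]) for c in g])
E
python3 b.py
```

```text
2.325 [ 0.51760908 -0.17982528  0.28936455] [[ 0.913  0.409 -0.   ]
 [ 0.409 -0.913  0.   ]
 [-0.    -0.    -1.   ]]
cam [ 0.57769191 -0.15267839  0.41077402] [-0.23594739 -0.10616131 -0.96594959] 325.19226210127806 270.78228548730095 206.30904284773268
knob 0.61 [ 0.5343 -0.1648  0.0198]
moving_jaw 0.83 [ 0.5375 -0.1614  0.0202]
fixed_jaw 0.62 [ 0.5591 -0.0147  0.0186]
stamp 0.84 [0.5771 0.2833 0.0284]
stamp 0.59 [ 0.5352 -0.1652  0.0257]
stamp 0.51 [0.3654 0.2306 0.0034]
scene base [[np.float64(0.5945), np.float64(0.2772)], [np.float64(0.6065), np.float64(0.3451)], [np.float64(0.5547), np.float64(0.3552)]] grip [[np.float64(0.5642), np.float64(0.2934)], [np.float64(0.5716), np.float64(0.3417)], [np.float64(0.5752), np.float64(0.2895)]]
side base [[np.float64(0.6005), np.float64(0.3509)], [np.float64(0.5496), np.float64(0.3535)], [np.float64(0.5362), np.float64(0.2871)]] grip [[np.float64(0.579), np.float64(0.3408)], [np.float64(0.5705), np.float64(0.2913)], [np.float64(0.5538), np.float64(0.3001)], [np.float64(0.5673), np.float64(0.3431)]]
```

View pics/w1.png

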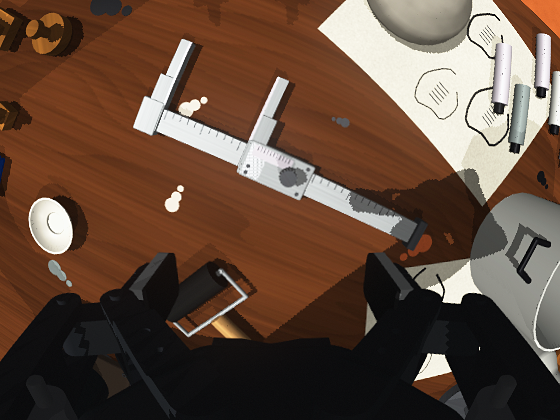

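The wrist picture shows the whole caliper: fixed jaw (170,85), moving jaw (268,110), knob (290,177). I zoom in to read the edges.

```bash
python3 -c "
import cv2,numpy as np
a=cv2.imread('pics/w1.png')
cv2.imwrite('pics/w1c.png',cv2.resize(a[30:210,125:325],None,fx=4,fy=4*600/720,interpolation=cv2.INTER_CUBIC))"
```

```text
(no output)
```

View pics/w1c.png

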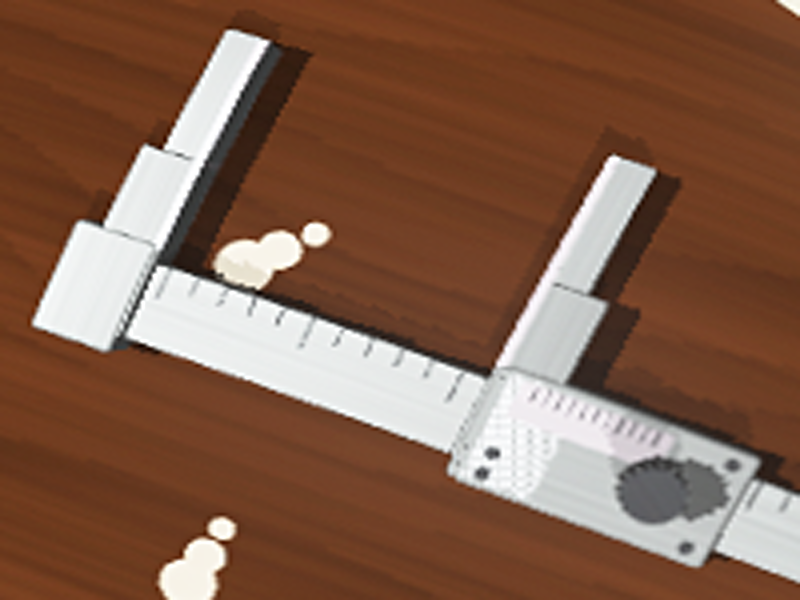

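```bash
cat > c.py <<'E'
from h import *
E=np.load('w1E.npy');p=dict(extrinsics=E,fx=325.192,fy=325.192,cx=270.782,cy=206.309)
P=lambda x,y,z:atz(p,125+x/4,30+y/(10/3),z,True)
pts=dict(ft=(270,40,.02),fr=(155,243,.02),mt=(613,157,.02),mr=(497,370,.02),b1=(172,265,.016),b2=(488,375,.016),n1=(128,340,.016),n2=(450,450,.016),knob=(652,490,.046),cA=(757,460,.02),cB=(697,567,.02),cC=(450,472,.02))
W={k:P(*v)[:2] for k,v in pts.items()}
for k in W:print(k,W[k])
ang=lambda a,b:np.degrees(np.arctan2(*(W[b]-W[a])[::-1]))
print('jaw dirs',ang('fr','ft'),ang('mr','mt'),'beam',ang('b1','b2'),ang('n1','n2'))
d=W['mt']-W['ft'];print(np.linalg.norm(d), np.degrees(np.arctan2(d[1],d[0])))
q={n:shot(n) for n in('scene','side')}
# two-view check of jaw tips, knob heights: project
for n in q:
  for k in('ft','mt','knob'): print(n,k,pix(q[n],[*W[k],pts[k][2]]))
E
python3 c.py
```

```text
ft [ 0.6312 -0.0251]
fr [ 0.5483 -0.0222]
mt [ 0.63  -0.139]
mr [ 0.5456 -0.139 ]
b1 [ 0.5424 -0.0294]
b2 [ 0.5425 -0.1371]
n1 [ 0.5109 -0.0264]
n2 [ 0.5124 -0.1374]
knob [ 0.5281 -0.1965]
cA [ 0.548  -0.2242]
cB [ 0.504  -0.2246]
cC [ 0.5056 -0.1407]
jaw dirs -2.0034985849241034 0.0 beam -89.9468005914134 -89.22577983507198
0.11390632115909988 -90.60362064704981
scene ft [145.2 238.1]
scene mt [ 90.4 224.7]
scene knob [ 90.4 173.4]
side ft [276.8 188.5]
side mt [292.6 173. ]
side knob [331.2 163. ]
```

send_rows(rows="0 0 -56 252 -432 80 1;0 0 -56 252 -432 80 1;0 0 -56 252 -432 80 1;0 0 -56 252 -432 80 1;0 0 -56 252 -432 80 1;0 0 -56 252 -432 80 1;0 0 -56 252 -432 80 1;0 0 -56 252 -432 80 1")

```text
time: 3.72
eef_pos: [0.5697, 0.3147, 0.2105]
tcp_rot: [0.764, 0.645, 0.0, 0.0]
contact_force: [0.6, -0.2, -0.1]
opening: 0.998
finger_force: 0.0
```

send_rows(rows="0 0 0 0 0 0 1;0 0 0 0 0 0 1;0 0 0 0 0 0 1;0 0 0 0 0 0 1")

```text
time: 4.22
eef_pos: [0.5701, 0.3113, 0.2113]
tcp_rot: [0.765, 0.644, 0.0, 0.0]
contact_force: [0.4, -0.5, 0.0]
opening: 1.005
finger_force: 0.0
```

```bash
cat > d.py <<'E'
from h import *
import sys
n=sys.argv[1]
p=shot('wrist',n+'.png');s=ctrl.get_state();print(s['time'],s['eef_pos'],s['qpos'].round(3) if hasattr(s['qpos'],'round') else s['qpos'],R.from_quat(s['tcp_rot']).as_matrix().round(3),ctrl.nose_length)
E=np.array(p['extrinsics']);np.save(n+'E.npy',E)
for t in ['stamp','stamp_round']:
    for d in ctrl.look_for(p,t)[:2]: print(t,round(d['p'],2),toworld(p,d['position']).round(4))
a=cv2.imread('pics/'+n+'.png')
cv2.imwrite('pics/'+n+'c.png',cv2.resize(a[0:300,80:480],(800,600),interpolation=cv2.INTER_CUBIC))
E
python3 d.py w2
```

```text
4.275 [0.5700016  0.31145564 0.21121736] [ 0.344  0.266  1.68  -0.     1.194  0.515] [[ 0.17   0.985  0.001]
 [ 0.985 -0.17   0.   ]
 [ 0.     0.001 -1.   ]] 0.022
stamp 0.88 [0.575  0.3189 0.03  ]
stamp 0.75 [0.4474 0.3644 0.0256]
stamp_round 0.63 [0.583  0.2015 0.0291]
```

View pics/w2c.png

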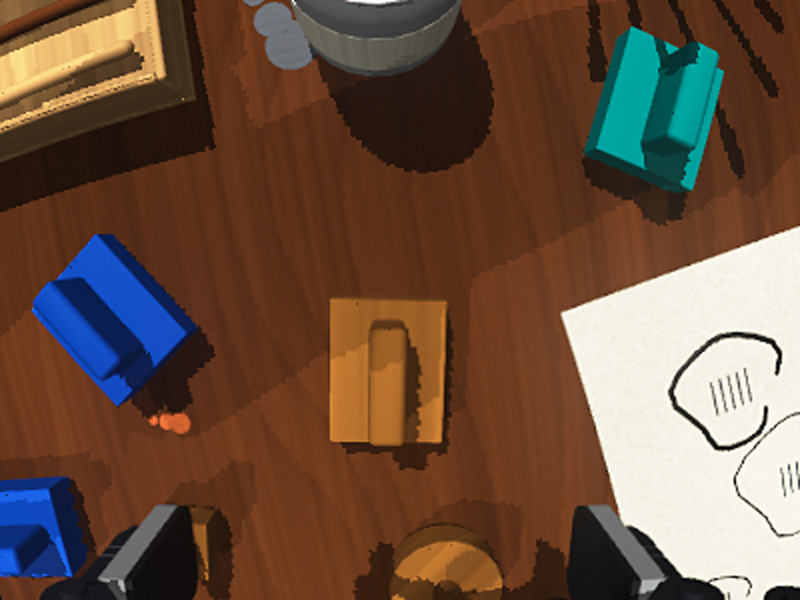

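The picture shows the stamp square to the gripper at crop (388,370), i.e. raw pixel (274,185), clear of its neighbours.

```bash
cat > e.py <<'E'
from h import *
p=dict(extrinsics=np.load('w2E.npy'),fx=325.192,fy=325.192,cx=270.782,cy=206.309)
P=lambda x,y,z:atz(p,80+x/2,y/2,z,True)[:2]
B=np.array([P(x,y,.028) for x,y in((330,298),(447,301),(443,443),(330,441))]);G=np.array([P(x,y,.064) for x,y in((371,322),(406,322),(404,444),(371,444))])
for n,b in(('base',B),('grip',G)):
    l=(b[0]+b[1]-b[2]-b[3])/2;w=(b[1]+b[2]-b[0]-b[3])/2
    print(n,b.mean(0),'len',np.linalg.norm(l),np.degrees(np.arctan2(l[1],l[0])),'wid',np.linalg.norm(w))
# height by triangulation with scene/side
def tri(rs):
    A=sum(np.eye(3)-np.outer(d,d)/(d@d) for o,d in rs);b=sum((np.eye(3)-np.outer(d,d)/(d@d))@o for o,d in rs);return np.linalg.solve(A,b).round(4)
wr=lambda x,y:ray(p,80+x/2,y/2,True)
s=shot('scene');d=shot('side')
for nm,w,sc,sd in(('base +x near',(443,443),(314,256.4),None),('base +x+y',(447,301),(352.6,271),(214,265)),('base -x+y',(330,298),(363,248.4),(235.6,272)),('grip -x-y',(371,444),(328.6,231.6),None)):
    rs=[wr(*w),ray(s,*sc)]+([ray(d,*sd)] if sd else []);print(nm,tri(rs))
E
python3 e.py
```

```text
base [0.574175 0.314775] len 0.06992227828095988 79.49360221209079 wid 0.05528548634135361
grip [0.57435 0.3168 ] len 0.05303960784168753 79.79177364118608 wid 0.0144013888219158
base +x near [0.5953 0.2765 0.0295]
base +x+y [0.6056 0.3445 0.0239]
base -x+y [0.5522 0.3539 0.0262]
grip -x-y [0.5628 0.2925 0.063 ]
```

send_rows(rows="0 0 0.5 5 3 50 1;0 0 0.5 5 3 100 1;0 0 0.5 5 3 130 1;0 0 0.5 5 3 150 1;0 0 0.5 5 3 157 1;0 0 0.5 5 3 157 1;0 0 0.5 5 3 157 1", grip_force=30)

```text
time: 5.35
eef_pos: [0.5745, 0.3175, 0.0554]
tcp_rot: [0.767, 0.641, 0.001, 0.001]
contact_force: [-0.7, -0.3, -0.4]
opening: 0.996
finger_force: 0.0
```

send_rows(rows="0 0 0 0 0 0 -1;0 0 0 0 0 0 -1;0 0 0 0 0 0 -1;0 0 0 0 0 0 -1;0 0 0 0 0 0 -1;0 0 0 0 0 0 -1;0 0 0 0 0 0 -1;0 0 0 0 0 0 -1", grip_force=30)

```text
time: 6.35
eef_pos: [0.5736, 0.3171, 0.0538]
tcp_rot: [0.767, 0.641, 0.0, 0.0]
contact_force: [0.9, -0.4, 0.6]
opening: 0.18
finger_force: 30.4
```

send_rows(rows="0 0 0 0 0 -30 -1;0 0 0 0 0 -80 -1;0 0 0 0 0 -110 -1;0 0 10 -40 8 -110 -1;0 0 20 -90 20 -110 -1;0 0 30 -140 30 -110 -1;0 0 40 -190 40 -110 -1;0 0 50 -240 51 -110 -1")

```text
time: 7.35
eef_pos: [0.58, 0.0703, 0.1626]
tcp_rot: [0.967, 0.254, -0.001, -0.0]
contact_force: [0.7, 0.3, -1.5]
opening: 0.185
finger_force: 30.0
```

```bash
cat > f.py <<'E'
from h import *
import sys
s=ctrl.get_state();M=R.from_quat(s['tcp_rot']).as_matrix();t=np.array(eval(sys.argv[1]));yaw=float(sys.argv[2])
cur=np.degrees(np.arctan2(M[1,0],M[0,0]))
print(s['time'],s['eef_pos'],'yaw',cur,'shift mm',(M.T@(t-s['eef_pos'])*1000).round(1),'turn z',round(cur-yaw,2),'op',s['opening'],'F',s['contact_force'])
E
python3 f.py "[.5855,-.058,.13]" -0.3
```

```text
7.35 [0.57995969 0.07028265 0.16261534] yaw 29.46664006034037 shift mm [-58.2 114.5  32.6] turn z 29.77 op 0.18520763966878984 F [ 0.66246681  0.27516498 -1.51878326]
```

send_rows(rows="0 0 10 -20 40 0 -1;0 0 20 -40 80 0 -1;0 0 29.8 -58 114 0 -1;0 0 29.8 -58 114 33 -1;0 0 29.8 -58 114 33 -1;0 0 29.8 -58 114 33 -1;0 0 29.8 -58 114 33 -1")

```text
time: 8.22
eef_pos: [0.588, -0.0556, 0.132]
tcp_rot: [1.0, 0.0, 0.001, 0.0]
contact_force: [0.2, 0.3, -1.1]
opening: 0.18
finger_force: 30.0
```

```bash
python3 f.py "[.5855,-.058,.056]" -0.3; python3 d.py w3 >/dev/null
```

```text
8.225 [ 0.5880375 -0.0555704  0.1319519] yaw 0.04114480546215429 shift mm [-2.7  2.4 75.9] turn z 0.34 op 0.1800648420870303 F [ 0.15815105  0.29889369 -1.05385863]
```

View pics/w3c.png

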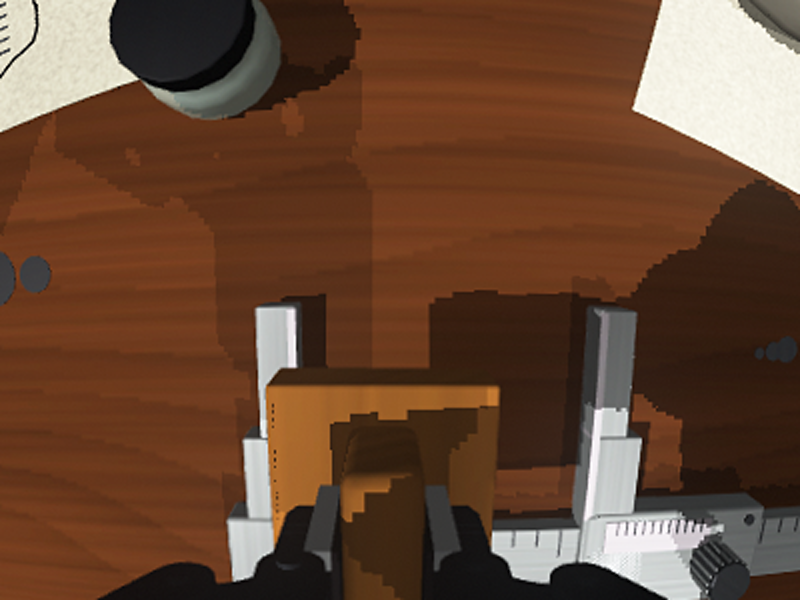

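```bash
cat > g.py <<'E'
from h import *
p=dict(extrinsics=np.load('w3E.npy'),fx=325.192,fy=325.192,cx=270.782,cy=206.309)
P=lambda x,y,z:atz(p,80+x/2,y/2,z,True)[:2]
for k,v in dict(sl=(268,385,.1062),sr=(499,386,.1062),sl2=(271,500,.1062),sr2=(494,500,.1062),fj=(296,304,.02),mj=(591,308,.02),mj2=(581,515,.02),beam=(540,530,.016),knob=(728,570,.046)).items(): print(k,P(*v))
E
python3 g.py
```

```text
sl [ 0.6212 -0.0287]
sr [ 0.6209 -0.0828]
sl2 [ 0.5921 -0.028 ]
sr2 [ 0.5921 -0.0831]
fj [ 0.6322 -0.0245]
mj [ 0.6319 -0.1333]
mj2 [ 0.5488 -0.1361]
beam [ 0.5408 -0.1204]
knob [ 0.5329 -0.1951]
```

send_rows(rows="0 0 0.3 -2 2.4 0 -1;0 0 0.3 -2 2.4 25 -1;0 0 0.3 -2 2.4 45 -1;0 0 0.3 -2 2.4 60 -1;0 0 0.3 -2 2.4 70 -1;0 0 0.3 -2 2.4 75 -1;0 0 0.3 -2 2.4 77 -1;0 0 0.3 -2 2.4 77 -1")

```text
time: 9.38
eef_pos: [0.5858, -0.0585, 0.0542]
tcp_rot: [1.0, -0.003, 0.001, 0.0]
contact_force: [0.6, 0.3, -1.3]
opening: 0.177
finger_force: 30.2
```

send_rows(rows="0 0 0 0 0 0 -1;0 0 0 0 0 0 -1")

```text
time: 9.62
eef_pos: [0.5855, -0.0585, 0.054]
tcp_rot: [1.0, -0.003, 0.0, 0.0]
contact_force: [-0.7, -1.3, -0.9]
opening: 0.182
finger_force: 30.2
```

send_rows(rows="0 0 0 0 0 0 -0.1;0 0 0 0 0 0 -0.1;0 0 0 0 0 0 -0.1;0 0 0 0 0 0 -0.1;0 0 0 0 0 -40 -0.1;0 0 0 0 0 -90 -0.1;0 0 0 0 0 -120 -0.1;0 0 0 0 0 -120 -0.1")

```text
time: 10.62
eef_pos: [0.5872, -0.0589, 0.1772]
tcp_rot: [1.0, -0.003, 0.003, 0.001]
contact_force: [-0.6, 0.2, -0.1]
opening: 0.455
finger_force: 0.0
```

```bash
python3 f.py "[.529,-.230,.17]" 0; python3 d.py w4 |tail -3
```

```text
10.625 [ 0.58723031 -0.05888611  0.17718279] yaw -0.3145876162382017 shift mm [-57.3 171.4   7.1] turn z -0.31 op 0.4551628604301299 F [-0.60964784  0.21133029 -0.08840289]
stamp 0.64 [ 0.5882 -0.0568  0.0309]
stamp_round 0.97 [0.588  0.1807 0.0287]
stamp_round 0.67 [0.7237 0.0066 0.0599]
```

View pics/w4c.png

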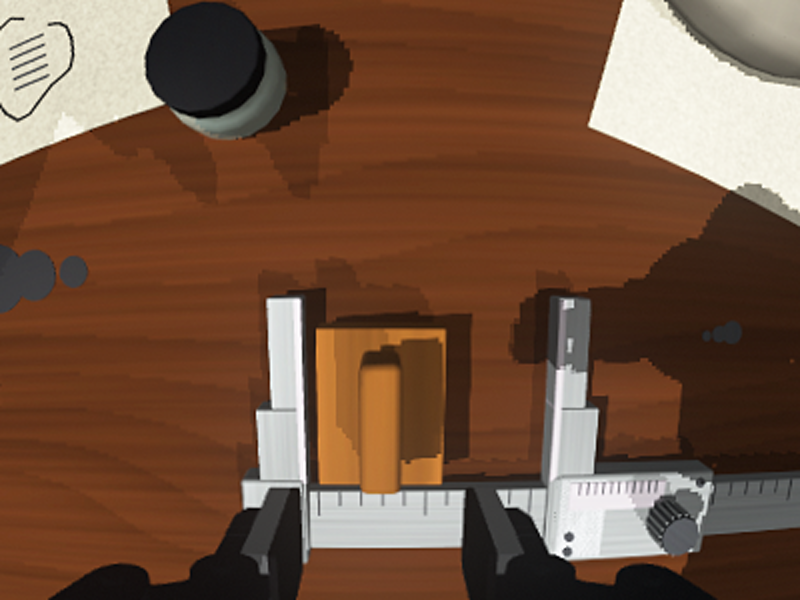

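The stamp stands between the jaws: base at crop (317–445, 328–485), far-side jaw tips at (285,298) and (570,298), beam edge at v≈487, knob at (672,527). I work out the approach behind the knob.

```bash
cat > g.py <<'E'
from h import *
p=dict(extrinsics=np.load('w4E.npy'),fx=325.192,fy=325.192,cx=270.782,cy=206.309)
P=lambda x,y,z:atz(p,80+x/2,y/2,z,True)[:2]
for k,v in dict(fjt=(302,297,.02),fjr=(304,485,.02),mjt=(559,298,.02),mjr=(552,480,.02),bf1=(312,487,.016),bf2=(543,488,.016),bn1=(312,547,.016),bn2=(463,547,.016),s0=(317,329,.028),s1=(446,329,.028),s2=(442,485,.028),s3=(320,485,.028),knob=(681,535,.046),knobb=(662,515,.024)).items(): print(k,P(*v))
for n in('scene','side'):
    q=shot(n)
    for d in ctrl.look_for(q,'knob')[:1]: print(n,toworld(q,d['position']).round(4))
E
python3 g.py
```

```text
fjt [ 0.6312 -0.025 ]
fjr [ 0.5454 -0.023 ]
mjt [ 0.6311 -0.1371]
mjr [ 0.5465 -0.1386]
bf1 [ 0.5429 -0.0262]
bf2 [ 0.541  -0.1356]
bn1 [ 0.5116 -0.0248]
bn2 [ 0.5109 -0.0981]
s0 [ 0.6182 -0.032 ]
s1 [ 0.6178 -0.0862]
s2 [ 0.5481 -0.0857]
s3 [ 0.5485 -0.0312]
knob [ 0.5268 -0.1975]
knobb [ 0.5276 -0.1968]
scene [0.4521 0.2389 0.0305]
side [ 0.5291 -0.16    0.0201]
```

send_rows(rows="0 0 0 -20 60 0 -1;0 0 0 -40 120 0 -1;0 0 0 -58 180 0 -1;0 0 0 -58 184 0 -1;0 0 0 -58 184 40 -1;0 0 0 -58 184 60 -1;0 0 0 -58 184 60 -1;0 0 0 -58 184 60 -1", grip_force=40)

```text
time: 11.98
eef_pos: [0.5271, -0.2418, 0.1144]
tcp_rot: [1.0, -0.002, 0.001, 0.0]
contact_force: [-0.3, -0.1, -0.1]
opening: 0.001
finger_force: 0.0
```

send_rows(rows="0 0 0 0 0 30 -1;0 0 0 0 0 50 -1;0 0 0 0 0 60 -1;0 0 0 0 0 62 -1;0 0 0 0 -4 62 -1;0 0 0 0 -8 62 -1;0 0 0 0 -12 62 -1;0 0 0 0 -14 62 -1")

```text
time: 12.98
eef_pos: [0.5265, -0.2278, 0.0519]
tcp_rot: [1.0, -0.003, 0.0, 0.0]
contact_force: [-0.2, 0.4, -0.5]
opening: -0.001
finger_force: 0.0
```

send_rows(rows="0 0 0 0 -2 0 -1;0 0 0 0 -4 0 -1;0 0 0 0 -6 0 -1;0 0 0 0 -8 0 -1;0 0 0 0 -10 0 -1;0 0 0 0 -12 0 -1;0 0 0 0 -14 0 -1;0 0 0 0 -16 0 -1")

```text
time: 13.98
eef_pos: [0.5265, -0.212, 0.0517]
tcp_rot: [1.0, -0.003, 0.0, 0.0]
contact_force: [-0.8, -2.4, -1.5]
opening: 0.002
finger_force: 1.0
```

send_rows(rows="0 0 0 0 -4 0 -1;0 0 0 0 -8 0 -1;0 0 0 0 -12 0 -1;0 0 0 0 -16 0 -1;0 0 0 0 -20 0 -1;0 0 0 0 -24 0 -1;0 0 0 0 -28 0 -1;0 0 0 0 -32 0 -1")

```text
time: 14.98
eef_pos: [0.5266, -0.1798, 0.0516]
tcp_rot: [1.0, -0.003, -0.0, -0.0]
contact_force: [-0.4, -2.0, -0.1]
opening: 0.004
finger_force: 1.1
```

```bash
python3 f.py "[.529,-.17,.052]" 0; python3 d.py w5 |tail -3
```

```text
14.975 [ 0.52656199 -0.17978495  0.05160974] yaw -0.3171285334987253 shift mm [ 2.4 -9.8 -0.4] turn z -0.32 op 0.0036407620242801435 F [-0.38107276 -2.0154235  -0.13370563]
 [-0.005 -1.     0.001]
 [-0.    -0.001 -1.   ]] 0.022
stamp 0.94 [ 0.5821 -0.066   0.0293]
```

View pics/w5c.png

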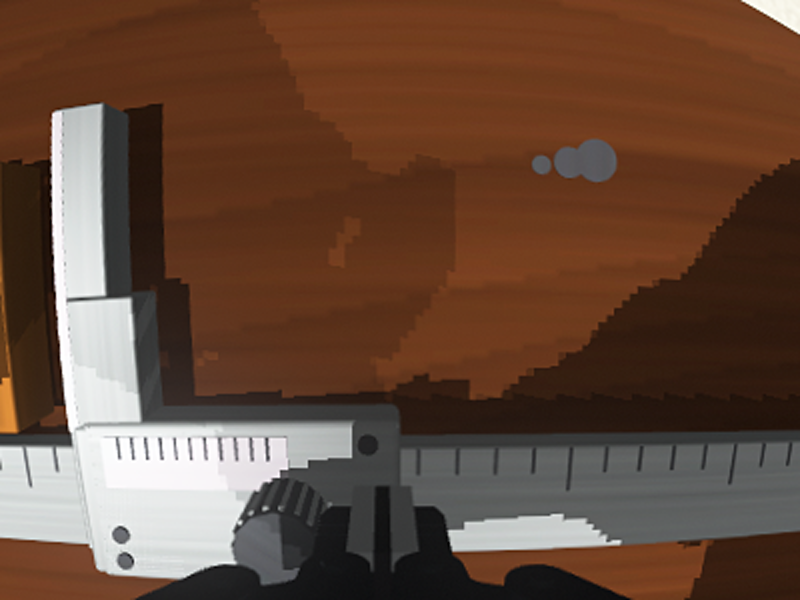

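The moving jaw, inner edge at crop (60,200), is just short of the stamp's edge at (45,200), and the finger sits behind the knob. I continue gently.

send_rows(rows="0 0 0 0 -1 0 -1;0 0 0 0 -2 0 -1;0 0 0 0 -3 0 -1;0 0 0 0 -4 0 -1;0 0 0 0 -5 0 -1;0 0 0 0 -6 0 -1")

```text
time: 15.88
eef_pos: [0.5267, -0.174, 0.0517]
tcp_rot: [1.0, -0.003, 0.0, 0.0]
contact_force: [-0.8, -2.8, -0.2]
opening: -0.002
finger_force: 1.0
```

send_rows(rows="0 0 0 0 -1 0 -1;0 0 0 0 -2 0 -1;0 0 0 0 -3 0 -1;0 0 0 0 -3 0 -1")

```text
time: 16.38
eef_pos: [0.5267, -0.1709, 0.0516]
tcp_rot: [1.0, -0.003, -0.0, -0.0]
contact_force: [1.2, -1.5, -0.0]
opening: -0.0
finger_force: 0.7
```

send_rows(rows="0 0 0 0 -0.7 0 -1;0 0 0 0 -1.4 0 -1;0 0 0 0 -2.0 0 -1")

```text
time: 16.75
eef_pos: [0.5267, -0.1692, 0.0517]
tcp_rot: [1.0, -0.003, -0.0, 0.0]
contact_force: [-0.1, -3.1, -0.1]
opening: -0.002
finger_force: 1.5
```

send_rows(rows="0 0 0 0 -0.7 0 -1;0 0 0 0 -1.4 0 -1;0 0 0 0 -2.0 0 -1")

```text
time: 17.12
eef_pos: [0.5267, -0.1672, 0.0516]
tcp_rot: [1.0, -0.003, -0.0, 0.0]
contact_force: [-0.3, -3.3, -1.0]
opening: 0.005
finger_force: 1.8
```

```bash
cat > k.py <<'E'
from h import *
f=[];y=[]
for i in range(6):
    p=ctrl.read_camera('scene');s=ctrl.get_state();f.append(s['contact_force']);y.append(s['finger_force'])
print(s['time'],s['eef_pos'],np.mean(f,0).round(2),np.std(f,0).round(2),np.round(y,2))
E
python3 k.py
```

```text
17.425 [ 0.52667692 -0.16711427  0.05163767] [-0.34 -2.89 -0.15] [0.65 0.46 0.54] [1.79 1.73 1.73 1.73 1.73 1.73]
```

Finger force stepped from 1.0 to 1.75, so the jaw is now pushing the stamp. About 5 mm remain to the fixed jaw.

send_rows(rows="0 0 0 0 -0.5 0 -1;0 0 0 0 -1 0 -1;0 0 0 0 -1.5 0 -1;0 0 0 0 -2 0 -1")

```text
time: 17.92
eef_pos: [0.5267, -0.165, 0.0516]
tcp_rot: [1.0, -0.003, -0.0, 0.0]
contact_force: [-0.6, -3.3, 0.1]
opening: -0.001
finger_force: 1.9
```

send_rows(rows="0 0 0 0 -0.5 0 -1;0 0 0 0 -1 0 -1;0 0 0 0 -1 0 -1")

```text
time: 18.3
eef_pos: [0.5267, -0.164, 0.0516]
tcp_rot: [1.0, -0.003, -0.0, -0.0]
contact_force: [-0.4, -3.5, -0.8]
opening: -0.0
finger_force: 1.7
```

send_rows(rows="0 0 0 0 -0.5 0 -1;0 0 0 0 -1 0 -1;0 0 0 0 -1 0 -1")

```text
time: 18.68
eef_pos: [0.5267, -0.163, 0.0516]
tcp_rot: [1.0, -0.003, -0.0, -0.0]
contact_force: [-0.8, -2.9, 0.2]
opening: 0.001
finger_force: 1.8
```

send_rows(rows="0 0 0 0 -0.4 0 -1;0 0 0 0 -0.8 0 -1;0 0 0 0 -0.8 0 -1")

```text
time: 19.05
eef_pos: [0.5267, -0.1625, 0.0516]
tcp_rot: [1.0, -0.003, 0.0, 0.0]
contact_force: [-0.9, -5.0, -0.9]
opening: -0.002
finger_force: 2.4
```

send_rows(rows="0 0 0 0 -0.4 0 -1;0 0 0 0 -0.8 0 -1;0 0 0 0 -0.8 0 -1")

```text
time: 19.42
eef_pos: [0.5267, -0.1624, 0.0517]
tcp_rot: [1.0, -0.002, 0.0, 0.001]
contact_force: [-2.1, -7.1, -0.1]
opening: 0.0
finger_force: 3.5
```

send_rows(rows="0 0 0 0 -0.4 0 -1;0 0 0 0 -0.4 0 -1")

```text
time: 19.68
eef_pos: [0.5267, -0.1623, 0.0517]
tcp_rot: [1.0, -0.002, 0.0, 0.001]
contact_force: [-2.8, -8.9, -1.3]
opening: 0.001
finger_force: 4.0
```

Both jaws bear: the jaw has stopped, with about 6 N beyond the sliding friction. I withdraw straight back, then up.

send_rows(rows="0 0 0 0 1 0 -1;0 0 0 0 3 0 -1;0 0 0 0 8 0 -1;0 0 0 0 16 0 -1;0 0 0 0 18 0 -1;0 0 0 0 18 -40 -1;0 0 0 0 18 -90 -1;0 0 0 0 18 -140 -1")

```text
time: 20.68
eef_pos: [0.5263, -0.1789, 0.1928]
tcp_rot: [1.0, -0.003, -0.0, -0.0]
contact_force: [0.3, -0.2, -0.1]
opening: 0.001
finger_force: 0.0
```

send_rows(rows="0 0 0 0 -50 -10 -1;0 0 0 0 -80 -10 -1;0 0 0 0 -80 -10 -1;0 0 0 0 -80 -10 -1")

```text
time: 21.18
eef_pos: [0.527, -0.0995, 0.2015]
tcp_rot: [1.0, -0.003, -0.0, 0.0]
contact_force: [0.7, 0.1, 0.5]
opening: -0.003
finger_force: 0.0
```

```bash
python3 f.py "[.529,-.17,.2]" 0; python3 d.py w6 |tail -3
```

```text
21.175 [ 0.52704517 -0.09946265  0.20146745] yaw -0.3131932199011571 shift mm [ 2.3 70.5  1.5] turn z -0.31 op -0.003446718901512524 F [0.67835774 0.10136957 0.49202775]
stamp 0.59 [0.3485 0.2507 0.0273]
stamp 0.58 [ 0.5834 -0.0591  0.0295]
stamp_round 0.57 [0.5847 0.1788 0.0288]
```

View pics/w6c.png

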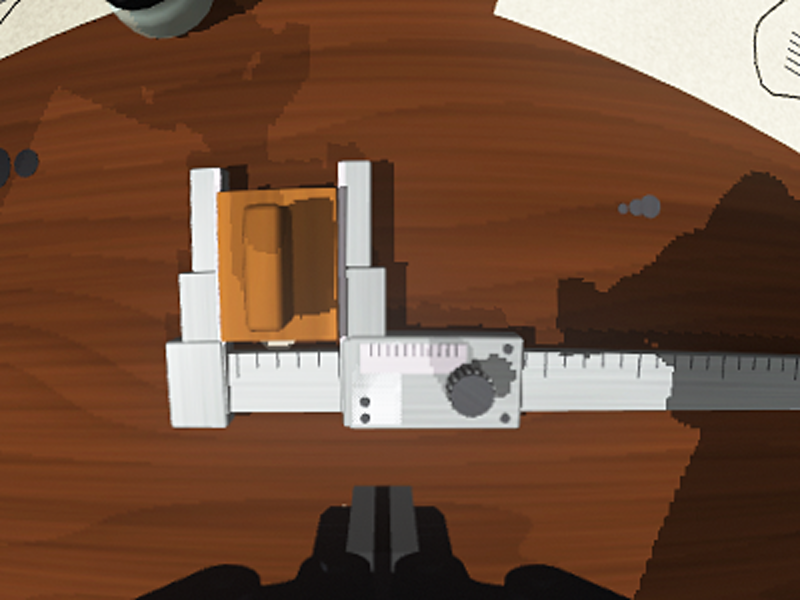

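```bash
cat > g.py <<'E'
from h import *
p=dict(extrinsics=np.load('w6E.npy'),fx=325.192,fy=325.192,cx=270.782,cy=206.309)
P=lambda x,y,z:atz(p,80+x/2,y/2,z,True)[:2]
for k,v in dict(fjt=(220,168,.02),bf2=(340,351,.016),bfar=(790,352,.016),bn2=(790,410,.016),bn=(340,411,.016),mjt=(339,161,.02),mjr=(345,337,.02),s0=(218,190,.028),s1=(337,187,.028),s2=(338,341,.028),s3=(220,342,.028),knob=(470,395,.046),ca=(520,340,.02),cb=(521,428,.02)).items(): print(k,P(*v))
a=cv2.imread('pics/w6.png')[:,:,::-1]
for v in(100,125,150):print(v,[list(map(int,a[v,u])) for u in range(244,258)])
E
python3 g.py
```

```text
fjt [ 0.6305 -0.0244]
bf2 [ 0.5414 -0.0795]
bfar [ 0.544  -0.3245]
bn2 [ 0.5109 -0.3297]
bn [ 0.5117 -0.0789]
mjt [ 0.6313 -0.0804]
mjr [ 0.5487 -0.0822]
s0 [ 0.6193 -0.0253]
s1 [ 0.6184 -0.0799]
s2 [ 0.548  -0.0794]
s3 [ 0.5486 -0.0239]
knob [ 0.5266 -0.1382]
ca [ 0.5473 -0.1655]
cb [ 0.5035 -0.1679]
100 [[99, 60, 30], [132, 80, 37], [138, 84, 38], [187, 116, 48], [68, 47, 33], [104, 95, 93], [141, 135, 140], [136, 130, 135], [117, 114, 117], [147, 150, 149], [216, 219, 218], [209, 212, 212], [209, 211, 212], [207, 210, 211]]
125 [[99, 62, 34], [99, 63, 34], [101, 64, 34], [143, 88, 42], [114, 68, 31], [108, 101, 105], [139, 133, 139], [137, 131, 135], [116, 112, 114], [187, 191, 188], [214, 220, 218], [210, 213, 213], [208, 211, 211], [206, 211, 210]]
150 [[106, 70, 40], [109, 71, 41], [108, 71, 42], [107, 70, 41], [92, 60, 34], [109, 98, 95], [135, 129, 132], [138, 132, 135], [123, 118, 120], [94, 93, 93], [191, 197, 195], [204, 207, 206], [205, 208, 208], [207, 212, 210]]
```

```bash
python3 -c "
from plant import ctrl
print(ctrl.sign_off())"
```

```text
the job is handed in; nothing more can be done
None
```

The oblong stamp stands between the caliper's jaws about 6 mm from the beam, the moving jaw is slid up with both jaws bearing lightly on it, the camera puts its width at about 55 mm, and the job is handed in.

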